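# Snap the control board onto its four posts

### The arm

A 7-joint arm with a two-finger parallel gripper is mounted at the origin on a cart in front of the work surface, level with it; the furniture and walls round the work are solid. World frame = base frame: x ahead of the robot, y to its left, z up, the work surface at z = 0. Lengths are in m, angles in rad, forces in N, time in s.
With the tool pointing down it reaches from about 0.425 to 0.95 m from the base axis. Payload 16.7 kg.
Tool frame: the origin (TCP) lies at the very end of the fingers, on their centre line; the grasp point (between the pads) lies robot.grip_depth behind it (robot.grip_depth is the distance from the TCP to the grasp point, in m); z points along the fingers, y is the line along which they close (so a half turn about z gives the same grasp; the last joint's range is limited). The gripper opens to 94 mm and grips with 3 to 60 N. Pads are 16 mm wide; open, the fingers measure 119 mm over their backs; the gripper's body (75 mm by 177 mm) begins 78 mm behind the grasp point.
Start: joints at [1.125, 0.426, 0.074, 1.606, -0.034, 1.111, -0.067], TCP at [0.197, -0.646, 0.205] pointing down, gripper open.
Joint ranges: [-2.85, 2.85], [-0.5, 2.14], [-1.23, 1.37], [0.21, 2.46], [-1.02, 4.16], [0.16, 2.05], [-2.73, 2.73]. Speed limits (rad/s): [1.89, 1.89, 2.39, 2.39, 3.01, 3.01, 3.01].

### API

Orientations are given as a 3x3 rotation matrix whose columns are the frame's x, y, z axes.
In Python, from rig import robot gives the robot as it stands.
- The arm moves only by the tool move_arm, never from a script. Its argument "commands" is a list of rows, each a list of 5 numbers: the closure, from -1 (fully open) to 1 (shut), then the shift along the world's x, y, z normalised to -1 to 1, where 1 is 400 mm, then the turn about the world's z normalised to -1 to 1, where 1 is 2 rad. In form: [[fingers, dx, dy, dz, yaw], ...]. A call has 1 to 5 rows; each row shifts and turns the commanded pose from where the row before left it; what a row does not reach is not made up. A row lasts 1/10 s, in which the tool goes at most 50 mm and 8.59 degrees, less where a joint would pass 70% of its speed; a pose out of reach is approached as far as the arm can. A call with a number of a shift or a turn outside -1 to 1 is refused whole. A call with a gripper value outside its range is refused whole. The fingers move at their own pace and stop on an object; "newtons" is the grip in N (left out, the last holds). Time passes only in rows, so rows that do not move let the fingers close. It gives the time, the measured TCP pose, the force, the opening and the grip force at its end, in the units of the state.
- robot.read_state(): the state, without advancing time (a new reading comes with each control period).
- robot.grab_frame(name): name is "side" or "top" or "wrist"; returns the picture (480x640x3 uint8, red, green, blue); there is no depth.
- robot.camera_model(name): a dict with "fx", "fy", "cx", "cy" (pixels), "k1" (the pictures are not rectified: a ray, as slopes to the right and down, at radius r is drawn at 1 + k1 r^2 times it, then the intrinsics apply), "R" (3x3) and "t" (3): a world point X has camera coordinates R X + t. Camera axes: x right, y down, z forward; pixel columns grow to the right and rows downward; lengths in m; the calibration is good to about 2 mm. A picture is of the moment at which its call begins: read the wrist's pose just before it. camera_model takes no time and is no camera call; for the wrist camera it gives the pose at the moment of the call.
- robot.job_done(): hands the job in; it is judged then, once.
Trained networks look in the newest picture that a camera, given by its name, has taken for a name from the list of things; names that differ only in an ending like _2 or _b are one class to them, and where a whole thing is asked for, a point or a joint stands for the part that bears it (a point fixed in the world has none). Each returns a list of dicts, best first, with "conf" (0 to 1); they miss things now and then, are a little off and sometimes report something else, mostly with a low value. They report only what shows in the picture. A call takes as long as a camera call. They do not tell look-alikes from the thing itself.
- robot.regions_of(camera, label): "mask" (480x640 bool, what is visible of it) and "uv" ([column, row] in pixels, amid what is visible of it).
- robot.spot_point(camera, label): "uv" ([column, row] in pixels: a listed point, or the origin of a listed thing).
The state is a dict: "t": time; "joint_positions": joint angles; "qvel": joint speeds; "effort": joint torques, N m; "position": TCP position; "tcp_rot": TCP orientation; "ft_force": force on the tool from outside, world axes, zero at the start; "ft_torque": the same for the moment, N m; "finger_gap": finger opening in m; "gripper_force": force on a finger pad.
Only numpy, scipy, OpenCV 4.12 (cv2) and the standard library are available. Lean on these libraries where they do the work, as an engineer would, in place of code of your own. Each camera call takes 0.05 s, during which the arm holds its last target. There are 200 camera calls.

### The job

Put the loose control board back into the open grey instrument housing: fit its four holes over the four snap posts, connector at the notched front (the sliding chassis with the posts may stand a little forward or back, so feel for it), and press it down until all four posts have clicked through and it lies flush on their shoulders, then let go. The board cracks if it is forced: never push it against the housing with more than about 50 N. Leave the timer, the bottle and the sample cup where they stand.

Things in the scene. Friction and masses are not known exactly. Their poses are not given: they have to be found in the camera images.
- housing: Grey open instrument housing: tray 184 (its x) x 140 (its y) x 28 mm high, fixed. Origin: centre of its underside, on the table, z up. Its front (-x) wall has a 52 mm notch in the middle. Inside, a metal chassis with four white snap posts slides stiffly (3 N) along the tray's x and is left anywhere from 13 mm forward to 13 mm back of the middle: this is not in the given poses, so find it.
- board_grip (a point): Grip point on the loose control board: dark green plate 140 (x) x 116 (y) x 4 mm, about 0.15 kg, lying flat. On its middle stands a finned aluminium heat sink 56 (x) x 20 (y) x 28 mm high, to grip across y. Point: on the board's centre line, 26 mm above its underside, 6 mm below the sink's top; axes are the board's. A white connector at its front (-x) edge goes to the notched front of the housing.
- hole_1 (a point): Centre of the board's front left (-x, +y) hole, at its underside, (-58, +44) mm from the board's centre; it goes on the front left post. Round, 10 mm wide. The posts stand at the same (+-58, +-44) mm from the chassis centre. A post: rigid shoulder 22 mm above the table; above it a 6.4 mm pin that tapers at the top to 4.4 mm, tip 39.5 mm above the table.
- press_1 (a point): Bare spot on the board's top face, 4 mm above its underside, 34 mm in x and 42 mm in y from the board's centre, 24 mm beside hole 1. Pressing here loads mostly that corner's post; the board tilts a little.
- hole_2 (a point): Centre of the board's front right (-x, -y) hole, at its underside, (-58, -44) mm from the board's centre; it goes on the front right post. With its holes beside the pins the board's underside stops at 39.5 mm above the table; with the pins in the holes it goes down to about 31 mm, where it rests on the barbs; seated, it is at 22 mm.
- press_2 (a point): Bare spot on the board's top face, 4 mm above its underside, 34 mm in x and 42 mm in y from the board's centre, 24 mm beside hole 2. Pressing here loads mostly that corner's post; the board tilts a little.
- hole_3 (a point): Centre of the board's back left (+x, +y) hole, at its underside, (+58, +44) mm from the board's centre; it goes on the back left post. Barbs on the two x-sides of each pin give way as the board is pushed over them and spring out above it; one post takes about 5 to 18 N at the press point, all four together 20 to 35 N.
- press_3 (a point): Bare spot on the board's top face, 4 mm above its underside, 34 mm in x and 42 mm in y from the board's centre, 24 mm beside hole 3. Pressing here loads mostly that corner's post; the board tilts a little.
- hole_4 (a point): Centre of the board's back right (+x, -y) hole, at its underside, (+58, -44) mm from the board's centre; it goes on the back right post. Low parts stand between the holes at the board's two ends: connector 9 mm, capacitors 12 mm high.
- press_4 (a point): Bare spot on the board's top face, 4 mm above its underside, 34 mm in x and 42 mm in y from the board's centre, 24 mm beside hole 4. Pressing here loads mostly that corner's post; the board tilts a little.
- timer_mid (a point): Bystander: wind-up timer, square white body 68 mm with a dial, 44 mm high; point at its middle, 22 mm up.
- bottle_mid (a point): Bystander: small capped reagent bottle, 38 mm thick, 82 mm high; point at its middle, 41 mm up.
- sample_cup_mid (a point): Bystander: small sample cup with lid, 60 mm wide, 56 mm high; point at its middle, 28 mm up.
Mind the look-alikes: they are no part of the job. What is shaped like the part that bears board_grip but brown is not meant.

How it is judged:
At the end, for the whole second after the job is handed in: The board lies in the housing, connector to the front (hole 1 at the front left, hole 4 at the back right), and its underside at every hole is no more than 1 mm above the post's shoulder, which is possible only past the barbs (z of each of hole_1, hole_2, hole_3, hole_4 in the frame of housing below 0.023 m and x of hole_1 in the frame of housing below -0.03 m and y of hole_1 in the frame of housing above 0.03 m and x of hole_4 in the frame of housing above 0.03 m and y of hole_4 in the frame of housing below -0.03 m); the robot touches nothing.
It fails at once if the board is pushed against the housing with more than 50 N (contact force between board and housing above 50 N).
It fails at once if the timer, bottle or sample cup is moved more than 25 mm (distance of any of timer_mid, bottle_mid, sample_cup_mid from where it was at the start of the episode above 0.025 m).
It also fails if it takes over 64 s, if anything falls off the work surface, if the arm or the gripper's body presses on something with over 40 N, if the wrist force passes 120 N, or if a joint passes its speed limit or range.

## Working session

There is one attempt and no reset: what is moved stays moved. The work goes in short steps, Python scripts to look and compute and a tool call to move; the robot and the scene stay as the last step left them, time stands still between calls to the robot, and variables do not carry over. Pictures are saved under pics/ and viewed, at most 10 in all, crops included, and the job is handed in when it is done.

Besides the shell and the picture viewer there is one more tool, called after ">>>" as name(argument=value, ...) on one line, values as JSON. move_arm: Moves the arm, as the interface text tells. Its arguments: {"type":"object","properties":{"commands":{"type":"array"},"newtons":{"type":"number"}},"required":["commands"]}

```bash
mkdir -p pics; ls; cat > h.py <<'E'
import numpy as np, cv2
from rig import robot
def ray(cam,uv,m=None):
    m=m or robot.camera_model(cam)
    d=np.array([(uv[0]-m['cx'])/m['fx'],(uv[1]-m['cy'])/m['fy']]);s=d.copy()
    for _ in range(20): s=d/(1+m['k1']*(s@s))
    R=np.array(m['R']);t=np.array(m['t'])
    return -R.T@t, R.T@np.array([s[0],s[1],1])
def at_z(cam,uv,z,m=None):
    o,d=ray(cam,uv,m); return o+d*(z-o[2])/d[2]
def proj(cam,X,m=None):
    m=m or robot.camera_model(cam)
    c=np.array(m['R'])@np.array(X)+np.array(m['t']); s=c[:2]/c[2]; s=s*(1+m['k1']*(s@s))
    return np.array([m['fx']*s[0]+m['cx'],m['fy']*s[1]+m['cy']])
def save(n,im): cv2.imwrite('pics/'+n,im[...,::-1])
E
python3 - <<'E'
from h import *
s=robot.read_state();print(s['t'],s['position'],robot.grip_depth,s['tcp_rot'])
for c in('top','side'):
    im=robot.grab_frame(c);save(c+'0.png',im)
    zs=dict(board_grip=.026,housing=0,hole_1=0,press_1=.004,timer_mid=.022,bottle_mid=.041,sample_cup_mid=.028)
    for n,z in zs.items():
        for r in robot.spot_point(c,n)[:6]: print(c,n,np.round(r['conf'],2),np.round(r['uv']),np.round(at_z(c,r['uv'],z),3))
E
```

```text
pics
0.0 [ 0.19660296 -0.64528626  0.20479096] 0.0188 [[ 9.56575323e-01  2.91484876e-01 -4.67535054e-04]
 [ 2.91485229e-01 -9.56574644e-01  1.14518753e-03]
 [-1.13427332e-04 -1.23173769e-03 -9.99999235e-01]]
top board_grip 0.81 [482. 308.] [ 0.396 -0.396  0.026]
top board_grip 0.45 [385. 312.] [ 0.388 -0.158  0.026]
top housing 0.84 [277. 250.] [0.54  0.112 0.   ]
top housing 0.31 [188. 211.] [0.637 0.343 0.   ]
top hole_1 0.96 [375. 267.] [ 0.498 -0.136  0.   ]
top hole_1 0.86 [387. 312.] [ 0.386 -0.165  0.   ]
top hole_1 0.81 [410. 256.] [ 0.525 -0.224  0.   ]
top hole_1 0.72 [500. 295.] [ 0.428 -0.451  0.   ]
top hole_1 0.72 [449. 316.] [ 0.375 -0.322  0.   ]
top hole_1 0.71 [459. 287.] [ 0.448 -0.347  0.   ]
top press_1 0.95 [468. 288.] [ 0.446 -0.369  0.004]
top press_1 0.94 [495. 296.] [ 0.425 -0.437  0.004]
top press_1 0.72 [410. 263.] [ 0.507 -0.223  0.004]
top press_1 0.71 [418. 294.] [ 0.43  -0.242  0.004]
top press_1 0.69 [384. 305.] [ 0.404 -0.159  0.004]
top press_1 0.56 [456. 319.] [ 0.368 -0.337  0.004]
top timer_mid 0.77 [190. 212.] [0.634 0.33  0.022]
top timer_mid 0
[... 506 characters left out ...]
0.36   0.   ]
side hole_1 0.81 [294. 286.] [ 0.495 -0.131 -0.   ]
side hole_1 0.8 [247. 344.] [ 0.382 -0.329  0.   ]
side hole_1 0.72 [306. 307.] [ 0.523 -0.217  0.   ]
side press_1 0.95 [244. 347.] [ 0.376 -0.343  0.004]
side press_1 0.82 [280. 354.] [ 0.456 -0.37   0.004]
side press_1 0.78 [229. 368.] [ 0.345 -0.402  0.004]
side press_1 0.77 [261. 293.] [ 0.41  -0.159  0.004]
side press_1 0.74 [271. 378.] [ 0.436 -0.437  0.004]
side press_1 0.73 [294. 309.] [ 0.493 -0.225  0.004]
side timer_mid 0.89 [333. 189.] [0.64  0.336 0.022]
side timer_mid 0.48 [270. 191.] [0.431 0.344 0.022]
side bottle_mid 0.53 [377. 236.] [0.736 0.02  0.041]
side sample_cup_mid 0.73 [271. 189.] [0.434 0.346 0.028]
```

View pics/top0.png

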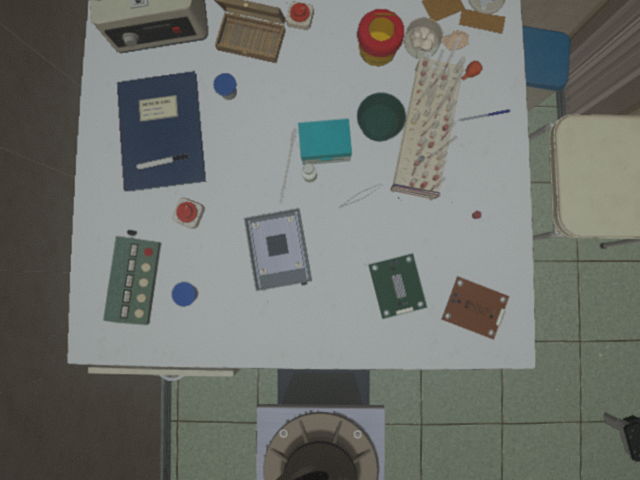

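```bash
python3 - <<'E'
import cv2,numpy as np
a=cv2.imread('pics/top0.png')[230:350,340:540];b=cv2.imread('pics/side0.png')[270:390,210:410]
cv2.imwrite('pics/c0.png',cv2.resize(np.vstack([a,b]),None,fx=2.5,fy=2.5,interpolation=2))
E
```

```text
(no output)
```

View pics/c0.png

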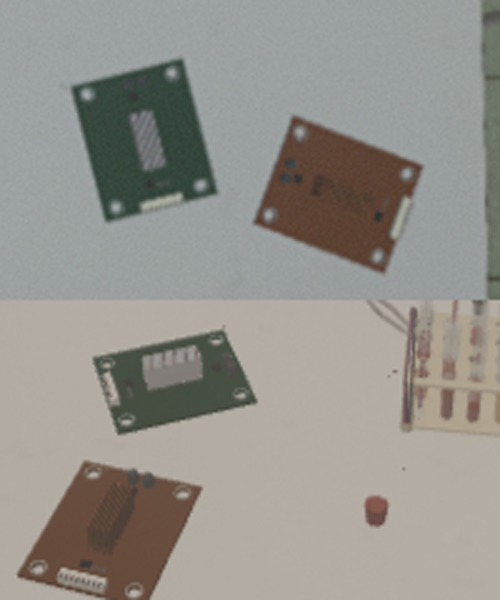

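Look-alikes for the board: green board at top (398,286) and the brown board at (475,307). I choose the green one, whose silver sink and connector toward the robot both show in the crop. The housing is at (278,248). Next I move over the green board to look with the wrist camera.

>>> move_arm(commands=[[-1,0.058,0.104,0.01,0],[-1,0.058,0.104,0.01,0],[-1,0.058,0.104,0.01,0],[-1,0.058,0.104,0.01,0],[-1,0.058,0.104,0.01,0]])

```text
t: 1.3
position: [0.3134, -0.4359, 0.2258]
tcp_rot: [[0.957, 0.291, 0.0], [0.291, -0.957, -0.0], [0.0, 0.0, -1.0]]
ft_force: [1.5, -0.7, -0.2]
finger_gap: 0.0938
gripper_force: 0.0
```

>>> move_arm(commands=[[-1,0.058,0.104,0.01,0],[-1,0.058,0.104,0.01,0],[-1,0.058,0.104,0.01,0],[-1,0.058,0.104,0.01,0],[-1,0.058,0.104,0.01,0]])

```text
t: 1.8
position: [0.4294, -0.2279, 0.246]
tcp_rot: [[0.957, 0.291, 0.001], [0.291, -0.957, -0.0], [0.001, 0.001, -1.0]]
ft_force: [0.3, -0.2, 0.5]
finger_gap: 0.0942
gripper_force: 0.0
```

>>> move_arm(commands=[[-1,0.03,0.05,0,0],[-1,0,0,0,0]])

```text
t: 2.0
position: [0.4425, -0.2065, 0.2459]
tcp_rot: [[0.955, 0.296, 0.001], [0.296, -0.955, 0.0], [0.001, 0.0, -1.0]]
ft_force: [-0.0, -0.7, 0.4]
finger_gap: 0.094
gripper_force: 0.0
```

```bash
python3 - <<'E'
from h import *
s=robot.read_state();print(s['t'],s['position'],s['tcp_rot'][:,0],s['ft_force'])
m=robot.camera_model('wrist');save('w1.png',robot.grab_frame('wrist'));print(m)
for n,z in dict(board_grip=.026,hole_1=0.002,press_1=.004).items():
    for r in robot.spot_point('wrist',n)[:6]: print(n,np.round(r['conf'],2),np.round(r['uv']),np.round(at_z('wrist',r['uv'],z,m),4))
E
```

```text
2.0 [ 0.44250387 -0.2064761   0.24585417] [0.95506904 0.29638117 0.00114918] [-0.03502836 -0.66325295  0.43045498]
{'fx': 406.9887718262497, 'fy': 406.9887718262497, 'cx': 316.6948834353026, 'cy': 238.42679876043852, 'k1': 0.0027850299808979853, 'R': array([[ 2.96928901e-01, -9.54899418e-01,  5.74042508e-04],
       [-9.21502787e-01, -2.86386417e-01,  2.62326959e-01],
       [-2.50331463e-01, -7.84214375e-02, -9.64978879e-01]]), 't': array([-0.32879584,  0.31060256,  0.52514058])}
board_grip 0.75 [302. 194.] [ 0.4512 -0.1886  0.026 ]
board_grip 0.43 [349. 135.] [ 0.5178 -0.2153  0.026 ]
hole_1 0.98 [448. 226.] [ 0.4607 -0.3483  0.002 ]
hole_1 0.94 [343. 245.] [ 0.407  -0.2481  0.002 ]
hole_1 0.84 [523. 290.] [ 0.4165 -0.4565  0.002 ]
hole_1 0.84 [392. 284.] [ 0.3799 -0.3134  0.002 ]
hole_1 0.74 [349. 136.] [ 0.5172 -0.2179  0.002 ]
hole_1 0.72 [267. 127.] [ 0.5014 -0.1358  0.002 ]
press_1 0.86 [264. 219.] [ 0.41   -0.1578  0.004 ]
press_1 0.83 [462. 241.] [ 0.4494 -0.3677  0.004 ]
press_1 0.74 [506. 282.] [ 0.421 -0.433  0.004]
press_1 0.73 [264. 154.] [ 0.4756 -0.1409  0.004 ]
press_1 0.7 [349. 159.] [ 0.4959 -0.2249  0.004 ]
press_1 0.65 [344. 224.] [ 0.4301 -0.2404  0.004 ]
```

View pics/w1.png

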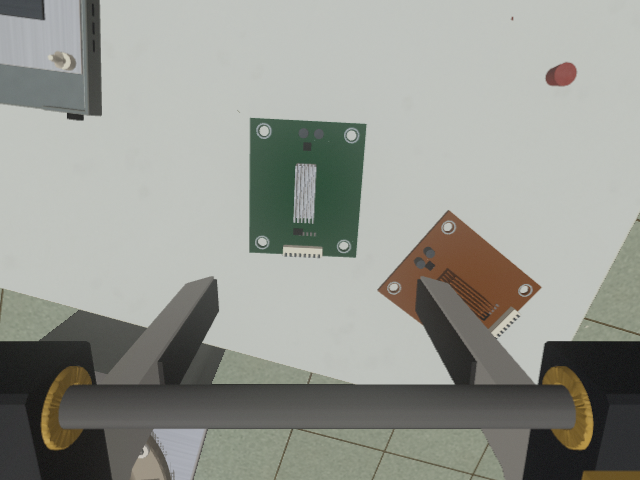

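The wrist view shows the green board with its connector at (302,252) and holes at (264,131), (351,135), (344,246) and (262,242). The brown decoy sits apart at (460,285), and the housing corner is at upper left.

```bash
cat >> h.py <<'E'
H=np.array([[-58,44],[-58,-44],[58,44],[58,-44]])/1000
def fit(W,P=H):
    W=np.array(W)[:,:2];a=W.mean(0);p=P-P.mean(0);w=W-a
    yaw=np.arctan2((p[:,0]*w[:,1]-p[:,1]*w[:,0]).sum(),(p*w).sum())
    R=np.array([[np.cos(yaw),-np.sin(yaw)],[np.sin(yaw),np.cos(yaw)]])
    c=a-R@P.mean(0); return c,yaw,np.abs(W-(P@R.T+c)).max()
E
python3 - <<'E'
from h import *
im=cv2.imread('pics/w1.png',0); m=robot.camera_model('wrist')
pts=[(262,242.5),(344,246),(264,131),(351.5,135.5)]; out=[]
for u,v in pts:
    x,y=int(u)-9,int(v)-9; c=cv2.resize(im[y:y+19,x:x+19],None,fx=4,fy=4,interpolation=2)
    _,b=cv2.threshold(c,0,255,cv2.THRESH_OTSU); M=cv2.moments(b,True); out.append((x+M['m10']/M['m00']/4-.4,y+M['m01']/M['m00']/4-.4))
print(np.round(out,1))
for P in(pts,out): print(fit([at_z('wrist',p,.004,m) for p in P]))
m2=m; print([np.round(at_z('wrist',p,.032,m),4) for p in[(302,165),(302,222)]])
print(robot.read_state()['position'])
E
```

```text
[[261.9 241.5]
 [343.4 245.5]
 [263.6 130.4]
 [351.  134.8]]
(array([ 0.44906196, -0.19589452]), np.float64(0.24592046487202437), np.float64(0.00030509192684818887))
(array([ 0.449642  , -0.19529787]), np.float64(0.2449960603273103), np.float64(0.0002904765283910926))
[array([ 0.4761, -0.1853,  0.032 ]), array([ 0.4226, -0.201 ,  0.032 ])]
[ 0.44016034 -0.21065737  0.24541221]
```

```bash
cat >> h.py <<'E'
def ref(im,u,v,h=9):
    x,y=int(u)-h,int(v)-h; c=cv2.resize(im[y:y+2*h+1,x:x+2*h+1],None,fx=4,fy=4,interpolation=2)
    _,b=cv2.threshold(c,0,255,cv2.THRESH_OTSU); M=cv2.moments(b,True)
    return (x+M['m10']/M['m00']/4-.4,y+M['m01']/M['m00']/4-.4)
E
python3 - <<'E'
from h import *
s=robot.read_state();m=robot.camera_model('wrist');I=robot.grab_frame('wrist');im=cv2.cvtColor(I,cv2.COLOR_RGB2GRAY)
c,yaw=np.array([.451,-.191]),.245
for k in range(2):
    R=np.array([[np.cos(yaw),-np.sin(yaw)],[np.sin(yaw),np.cos(yaw)]])
    uv=[ref(im,*proj('wrist',[*(c+R@p),.004],m)) for p in H]
    c,yaw,e=fit([at_z('wrist',p,.004,m) for p in uv]); print(c,yaw,e)
for r in robot.regions_of('wrist','board_grip')[:2]: print(r['conf'],r['uv'],r['mask'].sum())
print(s['position'],np.arctan2(s['tcp_rot'][1,0],s['tcp_rot'][0,0]),s['qvel'].max())
d=c-s['position'][:2];print('move',d/.4,(yaw-np.arctan2(s['tcp_rot'][1,0],s['tcp_rot'][0,0]))/2)
E
```

```text
[ 0.45205222 -0.1909527 ] 0.25086392673892527 0.00023776494103405765
[ 0.45206098 -0.1909551 ] 0.2508783899536886 0.00024069468075005318
0.66 [461.4, 272.5] 9015
0.6 [301.5, 182.1] 14902
[ 0.44016034 -0.21065737  0.24541221] 0.2943088407289149 0.006380091243594541
move [0.02975161 0.04925567] -0.02171522538761314
```

>>> move_arm(commands=[[-1,0.03,0.049,-0.1,-0.022],[-1,0,0,-0.12,0],[-1,0,0,-0.12,0],[-1,0,0,0,0],[-1,0,0,0,0]])

```text
t: 2.8
position: [0.4526, -0.1905, 0.1101]
tcp_rot: [[0.969, 0.248, -0.001], [0.248, -0.969, 0.001], [-0.001, -0.001, -1.0]]
ft_force: [1.0, -0.1, 0.2]
finger_gap: 0.094
gripper_force: 0.0
```

```bash
python3 - <<'E'
from h import *
s=robot.read_state();print(s['position'],np.arctan2(s['tcp_rot'][1,0],s['tcp_rot'][0,0]),s['ft_force'])
m=robot.camera_model('wrist');I=robot.grab_frame('wrist');im=cv2.cvtColor(I,cv2.COLOR_RGB2GRAY);save('w2.png',I)
c,yaw=np.array([.452,-.191]),.251
for k in range(2):
    R=np.array([[np.cos(yaw),-np.sin(yaw)],[np.sin(yaw),np.cos(yaw)]])
    uv=[ref(im,*proj('wrist',[*(c+R@p),.004],m),13) for p in H]
    c,yaw,e=fit([at_z('wrist',p,.004,m) for p in uv]); print(c,yaw,e,np.round(uv))
E
```

```text
[ 0.45257207 -0.19048398  0.11012987] 0.2508876499392002 [ 0.96947239 -0.14237169  0.23791754]
[ 0.45212933 -0.19089909] 0.25145588161931015 0.0002292110479521492 [[260. 310.]
 [374. 310.]
 [253. 156.]
 [381. 156.]]
[ 0.45212933 -0.19089909] 0.25145588161931015 0.0002292110479521492 [[260. 310.]
 [374. 310.]
 [253. 156.]
 [381. 156.]]
```

View pics/w2.png

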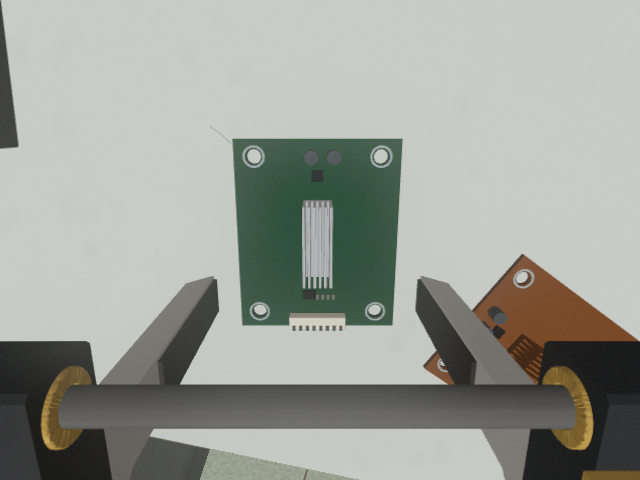

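The fingers are aligned with the sink at (317,245), and the yaw matches. I descend and grip.

>>> move_arm(commands=[[-1,-0.001,-0.001,-0.1,0],[-1,0,0,-0.1,0],[-1,0,0,-0.055,0],[-1,0,0,0,0],[-1,0,0,0,0]])

```text
t: 3.35
position: [0.4538, -0.1911, 0.0096]
tcp_rot: [[0.969, 0.249, 0.002], [0.249, -0.969, -0.001], [0.002, 0.001, -1.0]]
ft_force: [-0.0, -0.3, -0.3]
finger_gap: 0.0939
gripper_force: 0.0
```

>>> move_arm(commands=[[1,0,0,0,0],[1,0,0,0,0],[1,0,0,0,0],[1,0,0,0,0],[1,0,0,0,0]], newtons=40)

```text
t: 3.85
position: [0.4525, -0.1905, 0.0077]
tcp_rot: [[0.968, 0.249, 0.0], [0.249, -0.968, -0.0], [0.0, 0.0, -1.0]]
ft_force: [0.3, -0.3, -0.0]
finger_gap: 0.0573
gripper_force: 0.0
```

>>> move_arm(commands=[[1,0,0,0,0],[1,0,0,0.05,0],[1,0,0,0.1,0],[1,0,0,0.12,0],[1,0,0,0.12,0]])

```text
t: 4.35
position: [0.4517, -0.1901, 0.165]
tcp_rot: [[0.968, 0.249, -0.001], [0.249, -0.968, 0.001], [-0.001, -0.001, -1.0]]
ft_force: [0.6, 0.2, -0.0]
finger_gap: 0.0177
gripper_force: 0.0
```

The fingers were still closing when I lifted, so the grasp missed. I reopen and look again.

>>> move_arm(commands=[[-0.2,0,0,0,0],[-0.2,0,0,-0.1,0],[-0.2,0,0,-0.04,0],[-0.2,0,0,0,0],[-0.2,0,0,0,0]])

```text
t: 4.85
position: [0.4524, -0.1904, 0.1076]
tcp_rot: [[0.968, 0.249, -0.001], [0.249, -0.968, 0.0], [-0.0, -0.0, -1.0]]
ft_force: [0.1, 0.2, 0.8]
finger_gap: 0.0537
gripper_force: 0.0
```

```bash
python3 - <<'E'
from h import *
s=robot.read_state();print(s['position'],np.arctan2(s['tcp_rot'][1,0],s['tcp_rot'][0,0]),s['finger_gap'])
m=robot.camera_model('wrist');I=robot.grab_frame('wrist');im=cv2.cvtColor(I,cv2.COLOR_RGB2GRAY);save('w3.png',I)
c,yaw=np.array([.452,-.191]),.251
for k in range(2):
    R=np.array([[np.cos(yaw),-np.sin(yaw)],[np.sin(yaw),np.cos(yaw)]])
    uv=[ref(im,*proj('wrist',[*(c+R@p),.004],m),13) for p in H]
    c,yaw,e=fit([at_z('wrist',p,.004,m) for p in uv]); print(c,yaw,e,np.round(uv))
E
```

```text
[ 0.45236152 -0.19039149  0.1076415 ] 0.2518130348832133 0.05365747011318534
[ 0.45219677 -0.19109243] 0.25519388357101924 0.0026757379023701067 [[263. 312.]
 [372. 311.]
 [253. 156.]
 [381. 156.]]
[ 0.45219677 -0.19109243] 0.25519388357101924 0.0026757379023701067 [[263. 312.]
 [372. 311.]
 [253. 156.]
 [381. 156.]]
```

The board has not moved, since the rear holes are at the same pixels as before. Retry the grasp.

>>> move_arm(commands=[[-0.2,0,-0.001,-0.1,0],[-0.2,0,0,-0.1,0],[-0.2,0,0,-0.05,0],[1,0,0,0,0],[1,0,0,0,0]])

```text
t: 5.4
position: [0.4529, -0.191, 0.0082]
tcp_rot: [[0.968, 0.249, 0.001], [0.249, -0.968, -0.0], [0.001, 0.0, -1.0]]
ft_force: [-0.3, -0.9, 0.2]
finger_gap: 0.0437
gripper_force: 0.0
```

>>> move_arm(commands=[[1,0,0,0,0],[1,0,0,0,0],[1,0,0,0,0],[1,0,0,0,0],[1,0,0,0,0]], newtons=40)

```text
t: 5.9
position: [0.4528, -0.1911, 0.0083]
tcp_rot: [[0.969, 0.249, 0.001], [0.249, -0.969, -0.0], [0.001, 0.001, -1.0]]
ft_force: [-2.0, -0.3, 9.7]
finger_gap: 0.0198
gripper_force: 40.0
```

>>> move_arm(commands=[[1,0,0,0.03,0],[1,0,0,0.1,0],[1,0,0,0.12,0],[1,0,0,0.12,0],[1,0,0.06,0.1,0]])

```text
t: 6.4
position: [0.4521, -0.1686, 0.1989]
tcp_rot: [[0.969, 0.246, 0.002], [0.246, -0.969, -0.001], [0.002, 0.001, -1.0]]
ft_force: [1.0, -0.5, -1.6]
finger_gap: 0.0197
gripper_force: 40.0
```

>>> move_arm(commands=[[1,0,0.1,0.1,-0.02],[1,0,0.1,0.06,-0.02],[1,0,0.1,0,-0.01],[1,0,0,0,0],[1,0,0,0,0]])

```text
t: 6.9
position: [0.452, -0.0508, 0.2556]
tcp_rot: [[0.988, 0.153, 0.001], [0.153, -0.988, -0.0], [0.001, 0.001, -1.0]]
ft_force: [-0.7, -0.6, -2.3]
finger_gap: 0.0196
gripper_force: 40.0
```

```bash
python3 - <<'E'
from h import *
s=robot.read_state();print(s['t'],s['position'],np.arctan2(s['tcp_rot'][1,0],s['tcp_rot'][0,0]),s['ft_force'],s['qvel'].max())
m=robot.camera_model('wrist');I=robot.grab_frame('wrist');save('w4.png',I);np.savez('m4.npz',R=m['R'],t=m['t'])
for n,z in dict(housing=0.,hole_1=.03).items():
    for r in robot.spot_point('wrist',n)[:6]: print(n,np.round(r['conf'],2),np.round(r['uv']),np.round(at_z('wrist',r['uv'],z,m),4))
E
```

```text
6.9 [ 0.45200109 -0.05082165  0.25559105] 0.15377676704903548 [-0.73378284 -0.62098912 -2.26969519] 0.02922106899082897
housing 0.78 [172.  91.] [0.5398 0.1105 0.    ]
hole_1 0.89 [533. 299.] [ 0.3875 -0.2963  0.03  ]
hole_1 0.81 [414. 170.] [ 0.5027 -0.1403  0.03  ]
hole_1 0.77 [615. 345.] [ 0.3484 -0.4022  0.03  ]
hole_1 0.57 [582. 234.] [ 0.4645 -0.3255  0.03  ]
hole_1 0.55 [221. 170.] [0.4729 0.0478 0.03  ]
```

View pics/w4.png

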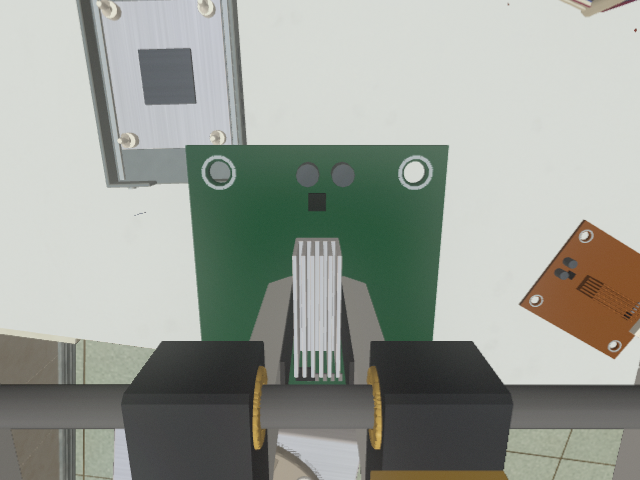

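The board is firmly held. The housing is at upper left, with posts at (127,140), (218,137), (107,9) and (206,7). I raise for a full view and check the notch.

>>> move_arm(commands=[[1,-0.02,-0.03,0.1,0],[1,-0.02,-0.03,0.08,0],[1,0,0,0,0],[1,0,0,0,0]])

```text
t: 7.45
position: [0.4363, -0.0763, 0.3268]
tcp_rot: [[0.989, 0.149, 0.001], [0.149, -0.989, -0.0], [0.001, 0.0, -1.0]]
ft_force: [0.7, 0.3, -2.3]
finger_gap: 0.02
gripper_force: 40.0
```

```bash
python3 - <<'E'
from h import *
s=robot.read_state();print(s['t'],s['position'],np.arctan2(s['tcp_rot'][1,0],s['tcp_rot'][0,0]),s['ft_force'],s['qvel'].max())
m=robot.camera_model('wrist');I=robot.grab_frame('wrist');save('w5.png',I);np.savez('m5.npz',**m)
u,v=map(int,proj('wrist',[.54,.11,.02],m));print(u,v)
x0,y0=max(u-100,0),max(v-100,0);print(x0,y0)
save('c5.png',cv2.resize(I[y0:y0+200,x0:x0+200],None,fx=3,fy=3,interpolation=2))
E
```

```text
7.45 [ 0.43632188 -0.07626199  0.32681074] 0.14988326333934027 [ 0.69655649  0.33446101 -2.27304387] 0.026080251099060946
165 77
65 0
```

View pics/c5.png

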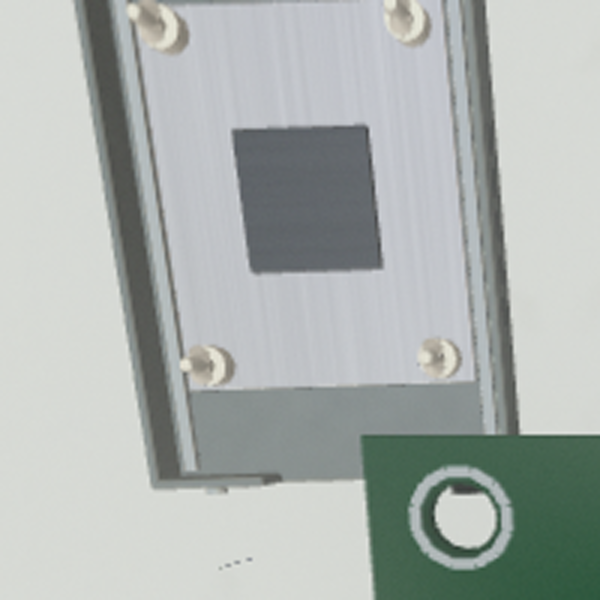

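The crop shows the notch in the near front wall, where the wall ends at crop (280,480). The chassis stands back, with pin tips at crop (186,366), (424,357), (136,12) and (393,3).

```bash
python3 - <<'E'
from h import *
m=dict(np.load('m5.npz'))
for z,P in ((.0395,[(187,366),(425,357),(136,12),(393,3)]),(.022,[(212,366),(440,357),(165,31),(410,21)])):
    W=[at_z('wrist',(65+x/3-.33,y/3-.33),z,m) for x,y in P]; print(z,fit(W),np.round(W,4).tolist())
# from w4 pose (higher res)
d=np.load('m4.npz'); m4=dict(m,R=d['R'],t=d['t'])
I=cv2.imread('pics/w4.png');cv2.imwrite('pics/c4.png',cv2.resize(I[0:190,75:255],None,fx=3,fy=3,interpolation=2))
c,y,_=fit([at_z('wrist',(65+x/3-.33,yy/3-.33),.0395,m) for x,yy in [(187,366),(425,357),(136,12),(393,3)]])
E
```

```text
0.0395 (array([0.55195117, 0.10943716]), np.float64(0.17854587049484408), np.float64(0.00046559550802163785)) [[0.4866, 0.1424, 0.0395], [0.5029, 0.0563, 0.0395], [0.6011, 0.1628, 0.0395], [0.6171, 0.0762, 0.0395]]
0.022 (array([0.55169275, 0.10804117]), np.float64(0.18095329532232593), np.float64(0.0009089848493553099)) [[0.4871, 0.1407, 0.022], [0.5035, 0.0552, 0.022], [0.5999, 0.1611, 0.022], [0.6163, 0.0751, 0.022]]
```

View pics/c4.png

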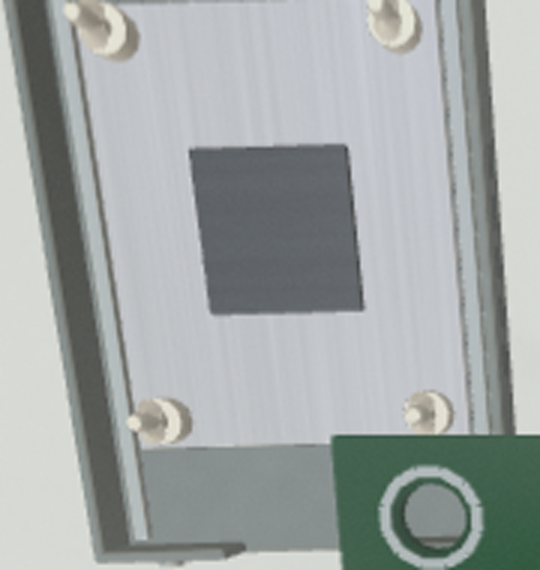

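```bash
python3 - <<'E'
from h import *
m=dict(np.load('m5.npz'));d=np.load('m4.npz'); m4=dict(m,R=d['R'],t=d['t'])
P=[(134,423),(412,414),(72,14),(376,4)]
W=[at_z('wrist',(75+x/3-.33,y/3-.33),.0395,m4) for x,y in P]; print(fit(W))
im=cv2.imread('pics/w4.png',0);z=.2556-.0043
uv=[(219,172),(415,173)]
uv=[ref(im,u,v,20) for u,v in uv] ;uv2=[(219,172),(415,172.5)]
T=np.array([.4520,-.0508]);y=.15378
for q in(uv,uv2):
    W=np.array([at_z('wrist',p,z,m4)[:2] for p in q]);print(np.round(q,1))
    R=np.array([[np.cos(y),-np.sin(y)],[np.sin(y),np.cos(y)]]); print('holes in tool axes',(W-T)@R)
s=robot.read_state();print(s['position'],s['t'])
E
```

```text
(array([0.55179252, 0.11011163]), np.float64(0.1815904554999842), np.float64(0.0005344850460411443))
[[218.8 171.3]
 [414.4 171.7]]
holes in tool axes [[ 0.05740848  0.04376051]
 [ 0.05729417 -0.0438958 ]]
[[219.  172. ]
 [415.  172.5]]
holes in tool axes [[ 0.0571172   0.04367589]
 [ 0.05694121 -0.04418239]]
[ 0.43598917 -0.0758371   0.32600637] 7.5
```

>>> move_arm(commands=[[1,0.058,0.092,0,0.015],[1,0.058,0.093,0,0],[1,0.058,0.093,-0.05,0],[1,0.058,0.093,-0.05,0],[1,0.059,0.093,-0.05,0]])

```text
t: 8.0
position: [0.5528, 0.1118, 0.2645]
tcp_rot: [[0.984, 0.181, -0.002], [0.181, -0.984, 0.0], [-0.002, -0.001, -1.0]]
ft_force: [1.5, -0.8, -0.7]
finger_gap: 0.0197
gripper_force: 40.0
```

>>> move_arm(commands=[[1,0,0,-0.1,0],[1,0,0,-0.1,0],[1,0,0,-0.1,0],[1,0,0,-0.08,0],[1,0,0,-0.05,0]])

```text
t: 8.5
position: [0.5503, 0.1101, 0.0907]
tcp_rot: [[0.983, 0.181, -0.005], [0.181, -0.983, -0.0], [-0.005, -0.001, -1.0]]
ft_force: [0.7, -0.3, -1.4]
finger_gap: 0.0197
gripper_force: 40.0
```

>>> move_arm(commands=[[1,0,0,0,0],[1,0,0,0,0],[1,0,0,0,0]])

```text
t: 8.8
position: [0.5532, 0.1105, 0.0957]
tcp_rot: [[0.984, 0.181, 0.001], [0.181, -0.984, 0.0], [0.001, -0.0, -1.0]]
ft_force: [0.1, -0.2, -2.1]
finger_gap: 0.0194
gripper_force: 40.0
```

```bash
python3 - <<'E'
from h import *
s=robot.read_state();y=np.arctan2(s['tcp_rot'][1,0],s['tcp_rot'][0,0]);print(s['t'],s['position'],y,s['ft_force'])
R=np.array([[np.cos(.18),-np.sin(.18)],[np.sin(.18),np.cos(.18)]])
T=np.array([.5519,.1097])+R@[.0007,0]; print('need',(T-s['position'][:2])/.4,(.18-y)/2)
m=robot.camera_model('wrist');I=robot.grab_frame('wrist');save('w6.png',I)
E
```

```text
8.8 [0.55324191 0.11046902 0.09573909] 0.1818877294787564 [ 0.12196325 -0.21551018 -2.05604246]
need [-0.00163305 -0.00160924] -0.0009438647393782001
```

View pics/w6.png

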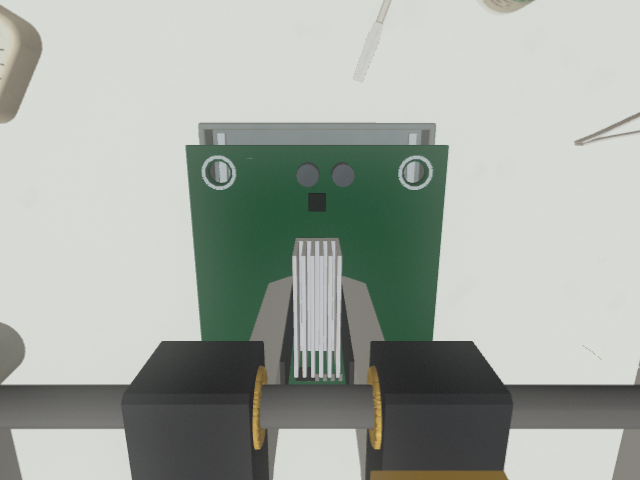

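The board is laterally centred over the housing (edges 187/447 against 200/435). I lower to just above the pins.

>>> move_arm(commands=[[1,-0.002,-0.002,-0.04,0],[1,0,0,-0.04,0],[1,0,0,-0.02,0],[1,0,0,0,0],[1,0,0,0,0]])

```text
t: 9.35
position: [0.552, 0.1095, 0.055]
tcp_rot: [[0.983, 0.181, -0.0], [0.181, -0.983, 0.0], [0.0, -0.0, -1.0]]
ft_force: [-0.2, -1.1, -2.0]
finger_gap: 0.0194
gripper_force: 40.0
```

>>> move_arm(commands=[[1,0,0,-0.007,0],[1,0,0,-0.005,0],[1,0,0,-0.005,0],[1,0,0,0,0]])

```text
t: 9.75
position: [0.5519, 0.1093, 0.0479]
tcp_rot: [[0.984, 0.181, -0.0], [0.181, -0.984, 0.0], [-0.0, -0.0, -1.0]]
ft_force: [0.1, -0.2, -1.4]
finger_gap: 0.0202
gripper_force: 40.0
```

>>> move_arm(commands=[[1,0.001,0.001,-0.003,0],[1,0,0,-0.003,0],[1,0,0,0,0]])

```text
t: 10.05
position: [0.5523, 0.1097, 0.0455]
tcp_rot: [[0.984, 0.181, -0.0], [0.181, -0.984, -0.0], [-0.0, -0.0, -1.0]]
ft_force: [-1.0, -0.4, -2.0]
finger_gap: 0.0196
gripper_force: 40.0
```

Underside is at about 37 mm with no contact force, so the pins have entered the holes. Continue gently.

>>> move_arm(commands=[[1,0,0,-0.004,0],[1,0,0,-0.004,0],[1,0,0,-0.004,0],[1,0,0,0,0]])

```text
t: 10.45
position: [0.5523, 0.1097, 0.0406]
tcp_rot: [[0.984, 0.181, -0.0], [0.181, -0.984, 0.0], [-0.0, -0.0, -1.0]]
ft_force: [0.4, 0.6, -1.4]
finger_gap: 0.02
gripper_force: 40.0
```

>>> move_arm(commands=[[1,0,0,-0.002,0],[1,0,0,-0.002,0],[1,0,0,0,0]])

```text
t: 10.75
position: [0.5527, 0.1099, 0.0394]
tcp_rot: [[0.984, 0.181, 0.001], [0.181, -0.984, 0.0], [0.001, -0.0, -1.0]]
ft_force: [2.1, 1.0, -1.3]
finger_gap: 0.0198
gripper_force: 40.0
```

>>> move_arm(commands=[[1,0,0,-0.003,0],[1,0,0,0,0]])

```text
t: 10.95
position: [0.5529, 0.1099, 0.0383]
tcp_rot: [[0.984, 0.181, 0.001], [0.181, -0.984, 0.0], [0.001, -0.0, -1.0]]
ft_force: [3.1, 1.5, 2.5]
finger_gap: 0.0198
gripper_force: 40.0
```

>>> move_arm(commands=[[1,0,0,-0.003,0],[1,0,0,0,0]])

```text
t: 11.15
position: [0.5528, 0.11, 0.0373]
tcp_rot: [[0.984, 0.181, 0.001], [0.181, -0.984, 0.0], [0.001, -0.0, -1.0]]
ft_force: [1.3, 0.7, 9.0]
finger_gap: 0.0195
gripper_force: 40.0
```

>>> move_arm(commands=[[1,0,0,-0.003,0],[1,0,0,0,0]])

```text
t: 11.35
position: [0.553, 0.1101, 0.0364]
tcp_rot: [[0.984, 0.181, 0.001], [0.181, -0.984, 0.0], [0.001, -0.0, -1.0]]
ft_force: [1.2, 1.3, 11.6]
finger_gap: 0.02
gripper_force: 40.0
```

>>> move_arm(commands=[[1,0,0,-0.003,0],[1,0,0,0,0]])

```text
t: 11.55
position: [0.5532, 0.1103, 0.0355]
tcp_rot: [[0.983, 0.181, 0.002], [0.181, -0.983, 0.001], [0.002, -0.0, -1.0]]
ft_force: [-0.2, -0.1, 17.3]
finger_gap: 0.0196
gripper_force: 40.0
```

>>> move_arm(commands=[[1,0,0,-0.003,0],[1,0,0,0,0]])

```text
t: 11.75
position: [0.5525, 0.1102, 0.0335]
tcp_rot: [[0.983, 0.181, 0.001], [0.181, -0.983, 0.0], [0.001, -0.0, -1.0]]
ft_force: [2.2, 1.5, 2.9]
finger_gap: 0.0198
gripper_force: 40.0
```

>>> move_arm(commands=[[1,0,0,-0.002,0],[1,0,0,0,0]])

```text
t: 11.95
position: [0.5526, 0.1102, 0.0326]
tcp_rot: [[0.983, 0.181, 0.001], [0.181, -0.983, 0.001], [0.001, -0.0, -1.0]]
ft_force: [1.5, 2.5, 6.2]
finger_gap: 0.0195
gripper_force: 40.0
```

>>> move_arm(commands=[[1,0,0,-0.002,0],[1,0,0,0,0]])

```text
t: 12.15
position: [0.5519, 0.1097, 0.0313]
tcp_rot: [[0.983, 0.181, -0.001], [0.181, -0.984, -0.0], [-0.001, -0.0, -1.0]]
ft_force: [-0.6, 0.5, -2.7]
finger_gap: 0.0198
gripper_force: 40.0
```

>>> move_arm(commands=[[1,0,0,-0.003,0],[1,0,0,0,0]])

```text
t: 12.35
position: [0.5521, 0.1094, 0.0303]
tcp_rot: [[0.984, 0.181, -0.001], [0.181, -0.984, -0.0], [-0.001, 0.0, -1.0]]
ft_force: [-0.3, 0.3, 3.8]
finger_gap: 0.0198
gripper_force: 40.0
```

>>> move_arm(commands=[[1,0,0,-0.002,0],[1,0,0,0,0]])

```text
t: 12.55
position: [0.5528, 0.1096, 0.0302]
tcp_rot: [[0.984, 0.181, 0.001], [0.181, -0.984, -0.0], [0.001, 0.0, -1.0]]
ft_force: [-1.5, -1.0, 13.6]
finger_gap: 0.0193
gripper_force: 40.0
```

Hard stop at exactly the seated height. I give one firmer push, then relax, release and look.

>>> move_arm(commands=[[1,0,0,-0.003,0],[1,0,0,0,0],[1,0,0,0.006,0]])

```text
t: 12.85
position: [0.5529, 0.1097, 0.0312]
tcp_rot: [[0.984, 0.181, 0.001], [0.181, -0.984, 0.0], [0.001, 0.0, -1.0]]
ft_force: [2.5, 2.0, -3.6]
finger_gap: 0.0195
gripper_force: 40.0
```

>>> move_arm(commands=[[-0.4,0,0,0,0],[-0.4,0,0,0,0],[-0.4,0,0,0,0],[-0.4,0,0,0,0],[-0.4,0,0,0,0]])

```text
t: 13.35
position: [0.5522, 0.1097, 0.0306]
tcp_rot: [[0.984, 0.181, -0.0], [0.181, -0.984, -0.0], [-0.0, -0.0, -1.0]]
ft_force: [-0.3, 0.0, 0.5]
finger_gap: 0.0562
gripper_force: 0.0
```

>>> move_arm(commands=[[-0.4,0,0,0.1,0],[-0.4,0,0,0.12,0],[-0.4,0,0,0.12,0],[-0.4,-0.1,0,0.1,0],[-0.4,0,0,0,0]])

```text
t: 13.85
position: [0.5164, 0.1107, 0.2069]
tcp_rot: [[0.983, 0.182, 0.006], [0.182, -0.983, 0.0], [0.006, 0.001, -1.0]]
ft_force: [-0.1, -0.2, -0.7]
finger_gap: 0.066
gripper_force: 0.0
```

>>> move_arm(commands=[[-0.4,0,0,0,0],[-0.4,0,0,0,0],[-0.4,0,0,0,0]])

```text
t: 14.15
position: [0.5168, 0.1095, 0.2008]
tcp_rot: [[0.984, 0.181, -0.002], [0.181, -0.984, 0.0], [-0.002, -0.0, -1.0]]
ft_force: [-0.3, 0.0, -0.1]
finger_gap: 0.0656
gripper_force: 0.0
```

```bash
python3 - <<'E'
from h import *
s=robot.read_state();print(s['t'],s['position'],s['ft_force'])
m=robot.camera_model('wrist');I=robot.grab_frame('wrist');save('w7.png',I);im=cv2.cvtColor(I,cv2.COLOR_RGB2GRAY)
P=[proj('wrist',[.5519,.1097,.026],m)];u,v=map(int,P[0]);print(u,v)
x0,y0=max(u-125,0),max(v-110,0);print(x0,y0)
save('c7.png',cv2.resize(I[y0:y0+200,x0:x0+260],None,fx=3,fy=3,interpolation=2))
yaw=.181;R=np.array([[np.cos(yaw),-np.sin(yaw)],[np.sin(yaw),np.cos(yaw)]])
for p in H: print(np.round((proj('wrist',[*(np.array([.5519,.1097])+R@p),.026],m)-[x0,y0])*3))
E
```

```text
14.15 [0.51683452 0.10948035 0.20080556] [-0.31137175  0.04558257 -0.12751056]
323 177
198 67
[230. 523.]
[522. 524.]
[219. 119.]
[537. 119.]
```

View pics/c7.png

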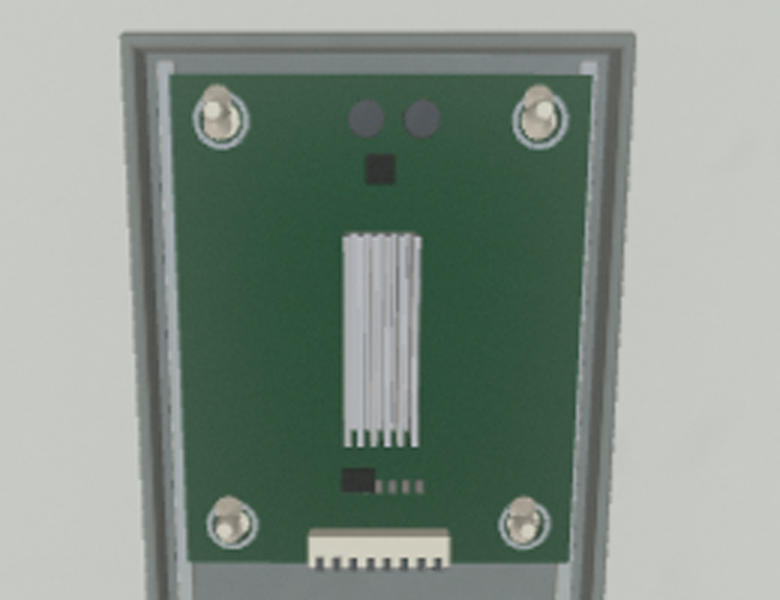

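All four pin tips show through the rings at crop (232,524), (525,523), (221,119) and (540,119), matching the seated prediction. I check each corner's height numerically by ellipse fit.

```bash
python3 - <<'E'
from h import *
from scipy.optimize import least_squares
s=robot.read_state();m=robot.camera_model('wrist');I=robot.grab_frame('wrist')
g=(I[...,1].astype(int)); hsv=cv2.cvtColor(I,cv2.COLOR_RGB2HSV)
yaw=.181;R=np.array([[np.cos(yaw),-np.sin(yaw)],[np.sin(yaw),np.cos(yaw)]]);uv=[]
for p in H:
    u,v=proj('wrist',[*(np.array([.5519,.1097])+R@p),.026],m).astype(int); h=13
    c=cv2.resize(hsv[v-h:v+h+1,u-h:u+h+1,1],None,fx=8,fy=8,interpolation=2)
    _,b=cv2.threshold(c,0,255,cv2.THRESH_BINARY_INV|cv2.THRESH_OTSU)
    k=max(cv2.findContours(b,cv2.RETR_EXTERNAL,cv2.CHAIN_APPROX_NONE)[0],key=cv2.contourArea)
    (ex,ey),ax,_=cv2.fitEllipse(cv2.convexHull(k)); uv.append((u-h+(ex+.5)/8-.5,v-h+(ey+.5)/8-.5)); print(np.round(uv[-1],2),np.round(np.array(ax)/8,2))
uv=np.array(uv)
def f(q):
    c,s_=np.cos(q[2]),np.sin(q[2]);A=np.array([[c,-s_],[s_,c]])
    X=[[*(q[:2]+A@p),q[3]+q[4]*p[0]+q[5]*p[1]] for p in H]
    return (np.array([proj('wrist',x,m) for x in X])-uv).ravel()
r=least_squares(f,[.552,.11,.18,.026,0,0],x_scale=[.01,.01,.01,.01,.1,.1]);q=r.x
print(q[:3],'top z',[round(q[3]+q[4]*p[0]+q[5]*p[1],4) for p in H],'res',np.abs(r.fun).max())
E
```

```text
[275.18 240.83] [17.55 18.56]
[372.57 240.98] [17.61 18.32]
[271.22 105.62] [19.17 22.41]
[377.75 105.75] [19.12 22.31]
[0.55271912 0.1095365  0.18210574] top z [np.float64(0.0267), np.float64(0.027), np.float64(0.0268), np.float64(0.0271)] res 0.12408755049949605
```

The board is level, at 26.9 ± 1 mm top height against 26 expected. My release tug might have lifted it slightly, so I press once on the sink top with closed fingers.

>>> move_arm(commands=[[1,0.089,0.001,0,0],[1,0,0,-0.1,0],[1,0,0,-0.1,0],[1,0,0,-0.1,0],[1,0,0,0,0]])

```text
t: 14.75
position: [0.5494, 0.1094, 0.0771]
tcp_rot: [[0.983, 0.181, -0.008], [0.181, -0.983, -0.001], [-0.009, -0.0, -1.0]]
ft_force: [-0.8, -0.4, 0.8]
finger_gap: 0.0292
gripper_force: 0.0
```

>>> move_arm(commands=[[1,0,0,-0.04,0],[1,0,0,0,0],[1,0,0,0,0],[1,0,0,0,0]])

```text
t: 15.15
position: [0.5534, 0.1103, 0.0675]
tcp_rot: [[0.984, 0.181, 0.002], [0.181, -0.984, 0.0], [0.002, 0.0, -1.0]]
ft_force: [-0.2, 0.2, 0.1]
finger_gap: 0.0007
gripper_force: 0.0
```

>>> move_arm(commands=[[1,0,0,-0.015,0],[1,0,0,-0.013,0],[1,0,0,0,0],[1,0,0,0,0]])

```text
t: 15.55
position: [0.5524, 0.1101, 0.0548]
tcp_rot: [[0.984, 0.181, -0.0], [0.181, -0.984, -0.0], [-0.0, -0.0, -1.0]]
ft_force: [0.0, 0.2, -0.3]
finger_gap: 0.0006
gripper_force: 0.0
```

>>> move_arm(commands=[[1,0,0,-0.004,0],[1,0,0,0,0]])

```text
t: 15.75
position: [0.5534, 0.1103, 0.0542]
tcp_rot: [[0.984, 0.181, 0.002], [0.181, -0.984, 0.0], [0.002, 0.0, -1.0]]
ft_force: [0.1, -0.9, 11.2]
finger_gap: 0.0003
gripper_force: 5.5
```

>>> move_arm(commands=[[1,0,0,-0.003,0],[1,0,0,0,0]])

```text
t: 15.95
position: [0.5535, 0.1103, 0.054]
tcp_rot: [[0.984, 0.181, 0.002], [0.181, -0.984, -0.0], [0.002, 0.001, -1.0]]
ft_force: [-6.2, -3.7, 30.2]
finger_gap: 0.0008
gripper_force: 15.0
```

Hard contact at 54.0–54.2 mm is exactly the seated sink top (22 + 4 + 28). I retreat and hand in.

>>> move_arm(commands=[[1,0,0,0.02,0],[1,0,0,0.1,0],[1,0,0,0.12,0],[1,0,0,0.1,0],[1,0,0,0,0]])

```text
t: 16.45
position: [0.555, 0.111, 0.1937]
tcp_rot: [[0.984, 0.181, 0.008], [0.181, -0.984, 0.001], [0.008, 0.0, -1.0]]
ft_force: [1.3, -0.4, 0.6]
finger_gap: 0.0008
gripper_force: 0.0
```

```bash
python3 -c "
from rig import robot
s=robot.read_state();print(s['position'],s['ft_force']);print(robot.job_done())"
```

```text
[0.55500338 0.11104613 0.19366401] [ 1.31763823 -0.36765634  0.58866814]
the job is handed in; nothing more can be done
None
```

The green board is back in the housing with its connector at the notch; pins show through all four holes, the sink top stopped hard at seated height (54 mm), and I released it and handed the job in at about 16.5 s, but no verdict was returned.

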